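Clip a model wall panel into the painting jig

ROBOT

A 7-joint arm with a two-finger parallel gripper is mounted at the origin on the work surface. World frame = base frame: x ahead of the robot, y to its left, z up, the work surface at z = 0. Lengths are in m, angles in rad, forces in N, time in s.
With the tool pointing down it reaches from about 0.4 to 0.875 m from the base axis. Payload 19.3 kg.
Tool frame: the origin (TCP) lies at the very end of the fingers, on their centre line; the grasp point (between the pads) lies 19 mm behind it; z points along the fingers, y is the line along which they close (so a half turn about z gives the same grasp; the last joint's range is limited). The gripper opens to 85 mm and grips with 20 to 120 N. Pads are 22 mm wide; open, the fingers measure 114 mm over their backs; the gripper's body (76 mm by 85 mm) begins 54 mm behind the grasp point. The pads swing forward as they close: fully open they stand 13 mm farther back than shut.
Start: joints at [1.264, 0.521, -0.036, 1.599, 0.021, 1.021, -0.113], TCP at [0.147, -0.608, 0.231] pointing down, gripper open.
Joint ranges: [-2.91, 2.91], [-0.3, 2.13], [-1.5, 1.42], [0.17, 2.43], [-1.26, 4.41], [0.16, 1.93], [-2.52, 2.52]. Speed limits (rad/s): [1.89, 1.89, 2.39, 2.39, 3.01, 3.01, 3.01].

INTERFACE

Orientations are given as [roll, pitch, yaw] about the fixed x, y, z axes, in that order (R = Rz(yaw) Ry(pitch) Rx(roll)).
In Python, from workcell import bot gives the robot as it stands.
- The arm moves only by the tool servo_tool, never from a script. Its argument "plan" is a list of rows, each a list of 7 numbers: the finger opening in cm, from 0 to 8.54, then the shift along the tool's x, y, z in cm, then the turn, a rotation vector about the tool's x, y, z in degrees. In form: [[fingers, x, y, z, wx, wy, wz], ...]. A call has 1 to 10 rows; each row is the pose to reach, as a shift and turn from the pose commanded when the call began, along the tool's axes at that moment; what a row does not reach only later rows make up. A row lasts 1/10 s, in which the tool goes at most 50 mm and 8.59 degrees, less where a joint would pass 70% of its speed; a pose out of reach is approached as far as the arm can. A call with a gripper value outside its range is refused whole. The fingers move at their own pace and stop on an object; "force" is the grip in N (left out, the last holds). Time passes only in rows, so rows that repeat a pose let the fingers close. It gives the time, the measured TCP pose, the force, the opening and the grip force at its end, in the units of the state.
- bot.observe(): the state, without advancing time (a new reading comes with each control period).
- bot.grab_frame(name): name is "scene" or "top" or "wrist"; returns a dict with "frame" (400x640x3 uint8, blue, green, red), "mtx" (3x3 intrinsics, pixels), "k1" (the pictures are not rectified: a ray, as slopes to the right and down, at radius r is drawn at 1 + k1 r^2 times it, then the intrinsics apply), "R" (3x3) and "t" (3): a world point X has camera coordinates R X + t; the wrist camera has in their place "T_tool_cam" (4x4, takes a point from camera to tool coordinates, whose origin is the TCP and whose axes are the flange's). Camera axes: x right, y down, z forward; pixel columns grow to the right and rows downward; lengths in m; the calibration is good to about 2 mm. A picture is of the moment at which its call begins: read the wrist's pose just before it. There is no depth.
- bot.job_done(): hands the job in; it is judged then, once.
The state is a dict: "clock": time; "qpos": joint angles; "qd": joint speeds; "joint_efforts": joint torques, N m; "position": TCP position; "tool_rot": TCP orientation; "force": force on the tool from outside, world axes, zero at the start; "moment": the same for the moment, N m; "grip_width": finger opening in m; "finger_force": force on a finger pad.
Only numpy, scipy, OpenCV 4.12 (cv2) and the standard library are available. Lean on these libraries where they do the work, as an engineer would, in place of code of your own. Each camera call takes 0.05 s, during which the arm holds its last target. There are 200 camera calls.

TASK

Fix the wooden model-wall panel in the painting jig without picking it up: with one fingertip press the spring clip's long thumb plate down to raise its foot, and keep it down while the other fingertip pushes the panel along between the rails, under the raised foot, until it is right up against the end stop. Then let the clip up so that its foot holds the panel there, and move clear. Never lift or tip the panel, and leave the other things on the board and table where they are.

Things in the scene. Friction and masses are not known exactly. Their poses are not given: they have to be found in the camera images.
- jig: Fixed plywood painting jig; position and turn vary. Own axes: +x push direction to the end stop, +y towards the thumb plate, z up. Origin on the table surface, under the clip's shaft. Bed (board top) at z 18 mm; board x -125..195, y -165..135 mm. The clip's shaft lies along x at y 0, 7 mm above the bed, its bearings 13 mm tall. Rails 6 mm tall at y -14..-8 and y -124..-114, x -90..115.
- clip (a joint): Angle of the see-saw spring clip about its shaft (rad): 0 released (thumb plate up, foot down), 0.36 plate fully down at its limit, about 0.15 when the foot rests on the panel. Pressing the plate raises the foot, which clears the panel from about 0.17. At 30 mm from the shaft it takes about 2 N at first, 7 N fully down; it springs back.
- thumb_plate (a point): Point on top of the steel thumb plate, midway along it, 30 mm from the shaft; moves with the clip. Plate 96 mm along jig x (-83..13), 1 to 47 mm from the shaft line, 3 mm thick: a fingertip can slide along it. Released it slopes up away from the shaft, this point 15 mm above the bed; fully down it is about level, its top 5 mm above the bed (jig z 23 mm), below the panel's top.
- foot (a point): Lowest point of the clip's round rubber foot (14 mm along jig x, 12 mm diameter) on an arm arching over the panel's path, at jig x 83..97, y -45 mm. Released it is 5 mm above the bed, so its end blocks the 12 mm thick panel; fully raised about 20 mm above the bed. The arm's top is 27 mm above the bed released, about 45 mm raised.
- panel_center (a point): Centre of the loose panel: a flat wooden model wall 100 mm along its x, 96 mm along y, 12 mm thick, about 0.1 kg, lying on the bed between the rails with 2 mm of play each side, centre at jig y -64 mm. It starts 32 to 52 mm short of the stop, wholly before the foot. Home: far edge touching the stop, centre at jig x 60 mm.
- panel_edge (a point): Middle of the panel's near edge (the edge to push), half-way up (6 mm above the bed); 50 mm from its centre along its -x. Home at jig x = 10 mm. The edge runs along y, 48 mm to each side, so it may be pushed anywhere from jig y -105 to -20 mm.
- stop (a point): Middle of the end stop's face at bed level, jig x 110, y -64 mm. The stop is a wooden bar across the panel's path, 14 mm tall.
- paint_pot: Bystander: grey paint jar with white lid, 40 mm diameter, 45 mm tall, on the jig board beyond the stop. Origin: centre of the underside.
- brush: Bystander: paint brush 150 mm long lying on the jig board beyond the stop. Origin: middle of its underside.
- tin: Bystander: small steel tin, 34 mm diameter, 32 mm tall, on the jig board beside the thumb plate. Origin: centre of the underside.
- offcut: Bystander: wooden offcut 70 x 18 x 20 mm on the jig board outside the rail away from the clip. Origin: centre of the underside.
- glue: Bystander: white glue bottle, 60 mm diameter, 170 mm tall, on the table. Origin: centre of the underside.
- cup: Bystander: paper-brown cup, 72 mm wide, 90 mm tall, on the table. Origin: centre of the underside.
- tape: Bystander: roll of tape lying flat, 100 mm across, 25 mm tall, on the table. Origin: centre of the underside.
Things that resemble listed ones, but are neither listed nor needed, are in the scene too. What is shaped like the part that bears panel_center but red is not meant.

How it is judged:
By the outcome, as a careful person would: the job done as asked, in the order asked, and still so for the second after the job is handed in, with the robot touching nothing.
It also fails if it takes over 38 s, if anything falls off the work surface, if the arm or the gripper's body presses on something with over 40 N, if the wrist force passes 120 N, or if a joint passes its speed limit or range.

## Working session

There is one attempt and no reset: what is moved stays moved. The work goes in short steps, Python scripts to look and compute and a tool call to move; the robot and the scene stay as the last step left them, time stands still between calls to the robot, and variables do not carry over. Pictures are saved under pics/ and viewed, at most 10 in all, crops included, and the job is handed in when it is done.

Besides the shell and the picture viewer there is one more tool, called after "Emit:" as name(argument=value, ...) on one line, values as JSON. servo_tool: Moves the arm, as the interface text tells. Its arguments: {"type":"object","properties":{"plan":{"type":"array","items":{"type":"array","items":{"type":"number"}}},"force":{"type":"number"}},"required":["plan"]}

```bash
mkdir -p pics; ls
python3 - <<'E'
from workcell import bot
import cv2
print(bot.observe())
for n in("scene","top"):
    f=bot.grab_frame(n); cv2.imwrite(f"pics/{n}0.png",f["frame"]); print(n,f["mtx"].tolist(),f["k1"],f["R"].tolist(),f["t"].tolist())
    import pickle; pickle.dump(f,open(n+".pkl","wb"))
E
```

```text
pics
{'clock': 0.0, 'qpos': array([ 1.26378033,  0.52196996, -0.0363434 ,  1.59998444,  0.0212187 ,
        1.02106508, -0.1127848 ]), 'qd': array([ 1.95852331e-04,  4.69164661e-04,  1.07088940e-03,  1.48037833e-03,
       -2.10236446e-05, -7.35195438e-04,  1.73624368e-03]), 'joint_efforts': array([-1.19516029e-03, -9.27091670e+01,  1.97974026e+00, -3.69934058e+01,
        1.78511767e-02,  8.08464159e-03, -9.64827927e-05]), 'position': array([ 0.14652751, -0.6072597 ,  0.23076144]), 'tool_rot': array([-3.14055455e+00,  8.04535261e-05,  2.36844482e-01]), 'force': array([ 0.44378805, -0.88743668,  0.27011344]), 'moment': array([0.06867439, 0.04754818, 0.04240939]), 'finger_force': 0.0, 'grip_width': 0.08527447533807594}
scene [[518.3812859145738, 0.0, 330.66343996758934], [0.0, 518.3812859145738, 199.1809493501436], [0.0, 0.0, 1.0]] 0.040277390737981 [[0.4662933952701819, 0.8846233715695989, 0.0034583233280033013], [0.6809501202737993, -0.35643432168707606, -0.6397354984855637], [-0.5646923084534659, 0.30065938334984527, -0.7685873613176233]] [-0.2739118173953325, -0.3720547261156397, 1.9425783424356478]
top [[443.8451320644506, 0.0, 322.4974400303315], [0.0, 443.8451320644506, 206.42678727502948], [0.0, 0.0, 1.0]] -0.025396635294733585 [[-0.026621007477747458, -0.9995261991137342, -0.01544989469613456], [-0.9926341792587156, 0.02825843996851952, -0.11780851725542434], [0.11818928939732971, 0.012199912122532122, -0.9929161364465564]] [0.009632699640922329, 0.5957642618232344, 1.446928570221519]
```

View pics/top0.png

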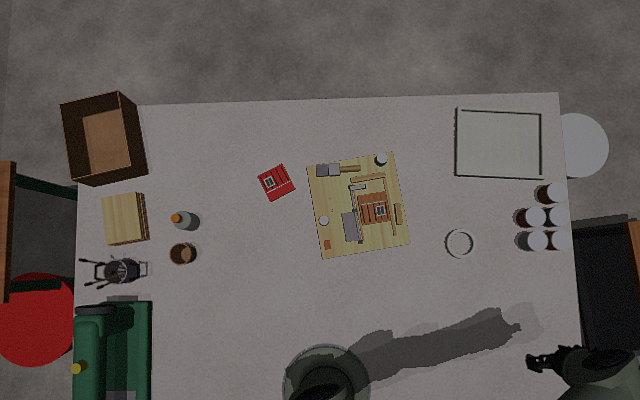

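View pics/scene0.png

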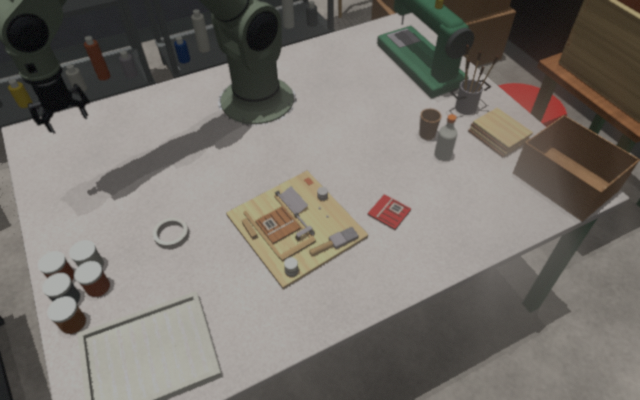

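The top view shows the jig board with corners near (307,168), (393,152), (409,243) and (324,259). The thumb plate is at (350,227), the panel at (373,208) and the tin at (324,221). The red decoy is outside the board. Next I'll fit the board and check it in a rectified close-up.

```bash
cat > h.py <<'E'
import numpy as np,cv2,pickle
from workcell import bot
def rays(f,px):
    d=np.array([f["k1"],0,0,0,0.]); # slope' = s(1+k1 r^2)
    return cv2.undistortPoints(np.float64(px).reshape(-1,1,2),f["mtx"],d).reshape(-1,2)
def pose(f):
    if "R" in f: return f["R"],f["t"]
    Tw=f["Tw"]@f["T_tool_cam"]; return Tw[:3,:3].T,-Tw[:3,:3].T@Tw[:3,3]
def cast(f,px,z):
    R,t=pose(f);s=rays(f,px);c=-R.T@t
    d=np.c_[s,np.ones(len(s))]@R
    return c+d*((z-c[2])/d[:,2])[:,None]
def proj(f,X):
    R,t=pose(f)
    return cv2.projectPoints(np.float64(X).reshape(-1,1,3),cv2.Rodrigues(np.float64(R))[0],np.float64(t),f["mtx"],np.array([f["k1"],0,0,0,0.]))[0].reshape(-1,2)
def tool(o):
    r,p,y=o["tool_rot"]
    from scipy.spatial.transform import Rotation as Ro
    T=np.eye(4);T[:3,:3]=Ro.from_euler("xyz",[r,p,y]).as_matrix();T[:3,3]=o["position"];return T
def wrist():
    T=tool(bot.observe());f=bot.grab_frame("wrist");f["Tw"]=T;return f
def jig(J,P): # jig mm -> world m ; J=(x,y,yaw)
    c,s=np.cos(J[2]),np.sin(J[2]);P=np.atleast_2d(P)/1000.
    return np.c_[J[0]+c*P[:,0]-s*P[:,1],J[1]+s*P[:,0]+c*P[:,1],P[:,2]]
def tojig(J,X):
    c,s=np.cos(J[2]),np.sin(J[2]);d=X[:,:2]-np.array(J[:2]);return np.c_[c*d[:,0]+s*d[:,1],-s*d[:,0]+c*d[:,1]]*1000
def rect(f,J,z,x0=-135,x1=205,y0=-175,y1=145,s=1.7): # jig plane view; up=+x, left=+y, mm*s px
    xs=np.arange(x1,x0,-1/s);ys=np.arange(y1,y0,-1/s)
    X,Y=np.meshgrid(xs,ys,indexing="ij")
    p=proj(f,jig(J,np.c_[X.ravel(),Y.ravel(),np.full(X.size,z)])).reshape(*X.shape,2).astype(np.float32)
    return cv2.remap(f["frame"],p[...,0],p[...,1],cv2.INTER_CUBIC)
E
python3 - <<'E'
from h import *
f=pickle.load(open("top.pkl","rb"));g=pickle.load(open("scene.pkl","rb"))
def quad(f,roi):
    hsv=cv2.cvtColor(f["frame"],cv2.COLOR_BGR2HSV)
    m=((hsv[...,1]>50)&(hsv[...,0]<35)&(hsv[...,0]>3)).astype(np.uint8);k=np.zeros_like(m);x0,y0,x1,y1=roi;k[y0:y1,x0:x1]=m[y0:y1,x0:x1]
    c=max(cv2.findContours(cv2.morphologyEx(k,cv2.MORPH_CLOSE,np.ones((9,9))),0,2)[0],key=cv2.contourArea)
    return c
for ff,roi in((f,(298,140,420,270)),(g,(215,160,372,290))):
    w=cast(ff,cv2.convexHull(quad(ff,roi)),.018)
    (c,s,a)=cv2.minAreaRect((w[:,:2]*1000).astype(np.float32));print(c,s,a)
    yaw=np.radians(a if abs(a)<45 else a-90)
    # board centre at jig (35,-15)
    R=np.array([[np.cos(yaw),-np.sin(yaw)],[np.sin(yaw),np.cos(yaw)]]);o=np.array(c)/1000-R@[.035,-.015]
    print("J",*o,yaw); J=(*o,yaw)
    if ff is f: J0=J
cv2.imwrite("pics/rt.png",rect(f,J0,30))
E
```

```text
(602.2158203125, -124.7462158203125) (320.09674072265625, 300.4364929199219) 8.419894218444824
J 0.565396668329593 -0.11503282057150298 0.14695487678149685
(605.3253173828125, -126.77436828613281) (323.6680908203125, 300.79730224609375) 8.472782135009766
J 0.5684972149601183 -0.11709496376190988 0.14787794506007512
```

View pics/rt.png

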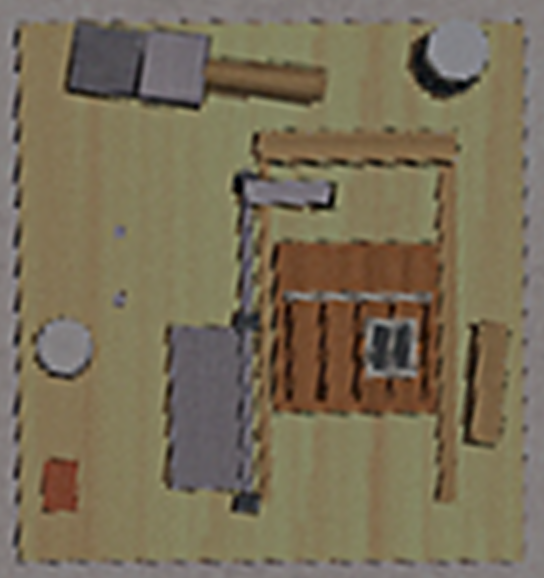

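The rectified view (1.7 px/mm, up = jig +x, left = +y) shows:
- **Panel:** its near edge is at row 412, so jig x ≈ -37 and it has about 48 mm to go.
- **Thumb plate:** columns 168–240.
- **Foot:** at (315,192).
- **Tin:** at (64,347), y ≈ 107, clear of the plate.

Jig pose is about (0.567, -0.116, 0.147 rad). With the gripper fully open and tool y along jig y, one finger can sit on the plate at y 30 and the other at y -70. I'll move above that start point.

Emit:
servo_tool(plan=[[8.5,4,-3.2,0,0,0,0.5],[8.5,45.8,-36.5,6,0,0,5.15],[8.5,45.8,-36.5,6,0,0,5.15],[8.5,45.8,-36.5,8,0,0,5.15],[8.5,45.8,-36.5,8,0,0,5.15],[8.5,45.8,-36.5,8,0,0,5.15],[8.5,45.8,-36.5,8,0,0,5.15],[8.5,45.8,-36.5,8,0,0,5.15],[8.5,45.8,-36.5,8,0,0,5.15],[8.5,45.8,-36.5,8,0,0,5.15]])

```text
clock: 1.1
position: [0.4514, -0.215, 0.1653]
tool_rot: [-3.142, 0.0, 0.147]
force: [-0.0, -1.1, -0.0]
grip_width: 0.0848
finger_force: 0.0
```

Emit:
servo_tool(plan=[[8.5,0,0,0,0,0,0],[8.5,0,0,0,0,0,0]])

```text
clock: 1.3
position: [0.4509, -0.2157, 0.1652]
tool_rot: [-3.141, 0.001, 0.149]
force: [-0.4, -1.0, 0.6]
grip_width: 0.0849
finger_force: 0.0
```

Emit:
servo_tool(plan=[[8.5,3,-3,1.5,0,0,0],[8.5,6.4,-6.2,4,0,0,0],[8.5,6.4,-6.2,5,0,0,0],[8.5,6.4,-6.2,5,0,0,0],[8.5,6.4,-6.2,5,0,0,0]])

```text
clock: 1.8
position: [0.504, -0.1478, 0.1159]
tool_rot: [3.141, 0.001, 0.145]
force: [-0.0, 0.1, 0.4]
grip_width: 0.0847
finger_force: 0.0
```

Run:
```python
from h import *
J=(.567,-.116,.147)
f=wrist();pickle.dump(f,open("w1.pkl","wb"));print(f["mtx"][0,0],f["T_tool_cam"].round(3).tolist())
cv2.imwrite("pics/w1.png",f["frame"])
o=bot.observe();print(o["position"],tojig(J,o["position"][None]))
```

```text
319.8410043524609 [[0.0, -0.952, -0.307, 0.079], [1.0, 0.0, 0.0, -0.0], [0.0, -0.307, 0.952, -0.143], [0.0, 0.0, 0.0, 1.0]]
[ 0.50423428 -0.14784819  0.11626499] [[-66.75362691 -22.31133632]]
```

View pics/w1.png

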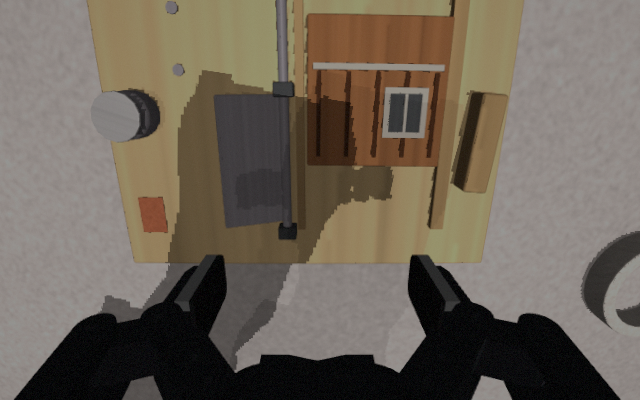

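The wrist view shows the rail ends at (299,229) and (436,229). The panel's near edge runs from (307,165) to (439,166), the board's near corners are (134,263) and (484,263), and the plate's outer edge runs (215,95) to (225,227).

Run:
```python
from h import *
J=(.567,-.116,.147)
f=pickle.load(open("w1.pkl","rb"))
for n,p,z in(("rails want -90,-11/-119",[(299,229),(436,229)],24),("board want -125,135/-165",[(134,263),(484,263)],18),("panel near",[(307,165),(439,166)],30),("plate outer",[(215,95),(225,227)],39)):
    print(n,tojig(J,cast(f,p,z/1000)).round(1).tolist())
```

```text
rails want -90,-11/-119 [[-91.9, -8.0], [-92.3, -118.0]]
board want -125,135/-165 [[-126.7, 135.8], [-127.2, -166.3]]
panel near [[-38.5, -15.2], [-39.3, -112.1]]
plate outer [[10.9, 44.8], [-83.6, 46.5]]
```

The pose is confirmed to within 2 mm, so I'll descend.

Emit:
servo_tool(plan=[[8.5,0,-0.2,3.5,0,0,0],[8.5,0,-0.2,6.5,0,0,0],[8.5,0,-0.2,7.2,0,0,0],[8.5,0,-0.2,7.2,0,0,0],[8.5,0,-0.2,7.2,0,0,0]])

```text
clock: 2.35
position: [0.505, -0.1448, 0.045]
tool_rot: [3.141, -0.001, 0.146]
force: [0.6, 0.4, 0.9]
grip_width: 0.0851
finger_force: 0.0
```

Emit:
servo_tool(plan=[[8.5,0,0,0.3,0,0,0],[8.5,0,0,0.6,0,0,0],[8.5,0,0,0.9,0,0,0],[8.5,0,0,0.9,0,0,0]])

```text
clock: 2.75
position: [0.5044, -0.144, 0.0344]
tool_rot: [-3.141, 0.0, 0.147]
force: [-0.7, 0.4, 0.4]
grip_width: 0.0851
finger_force: 0.0
```

Emit:
servo_tool(plan=[[8.5,0,0,0.4,0,0,0],[8.5,0,0,0.8,0,0,0],[8.5,0,0,1.2,0,0,0],[8.5,0,0,1.5,0,0,0],[8.5,0,0,1.5,0,0,0]])

```text
clock: 3.25
position: [0.5045, -0.144, 0.0192]
tool_rot: [-3.141, 0.0, 0.147]
force: [0.4, 0.1, 2.9]
grip_width: 0.0851
finger_force: 1.0
```

Emit:
servo_tool(plan=[[8.5,0,0,0.3,0,0,0],[8.5,0,0,0.6,0,0,0],[8.5,0,0,0.7,0,0,0],[8.5,0,0,0.7,0,0,0]])

```text
clock: 3.65
position: [0.5047, -0.1438, 0.0125]
tool_rot: [-3.141, -0.0, 0.147]
force: [0.4, 2.7, 6.5]
grip_width: 0.0854
finger_force: 2.6
```

Run:
```python
from h import *
J=(.5655,-.116,.147)
f=wrist();g=bot.grab_frame("scene")
o=bot.observe();print(o["force"],tojig(J,o["position"][None]))
p=proj(g,jig(J,[30,-20,30]))[0].astype(int);print(p)
c=g["frame"][p[1]-75:p[1]+75,p[0]-80:p[0]+80]
cv2.imwrite("pics/w2.png",np.vstack([cv2.resize(f["frame"][:300],(600,281)),cv2.resize(c[20:120],(600,315),interpolation=cv2.INTER_CUBIC)]))
```

```text
[-0.20516091  2.57148958  4.95209595] [[-64.26037925 -18.61412157]]
[293 220]
```

View pics/w2.png

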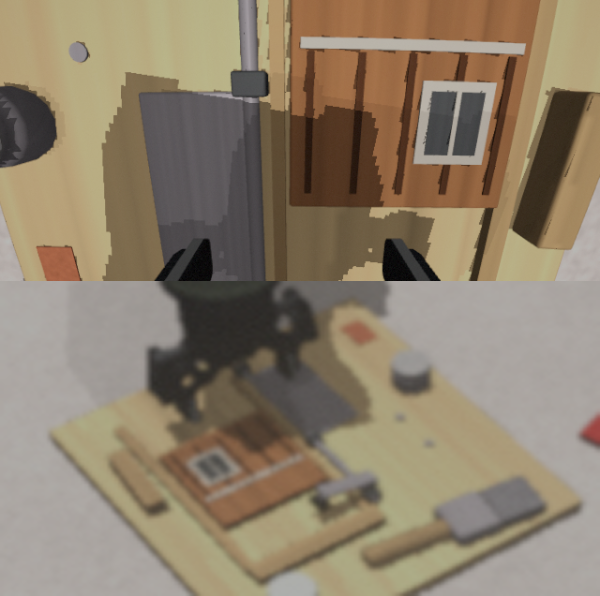

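The left finger is pressing the plate, the right finger is just behind the panel edge, and the foot is visibly raised. I'll press a little further, then push.

Emit:
servo_tool(plan=[[8.5,0,0,0.1,0,0,0],[8.5,0,0,0.2,0,0,0],[8.5,0,0,0.2,0,0,0]])

```text
clock: 4.05
position: [0.5047, -0.1438, 0.0106]
tool_rot: [-3.141, -0.0, 0.147]
force: [-0.9, 3.3, 6.5]
grip_width: 0.0849
finger_force: 3.1
```

Emit:
servo_tool(plan=[[8.5,0.5,0,0,0,0,0],[8.5,1,0,0,0,0,0],[8.5,1.4,0,0,0,0,0],[8.5,1.8,0,0,0,0,0],[8.5,2.2,0,0,0,0,0],[8.5,2.6,0,0,0,0,0],[8.5,3.0,0,0,0,0,0],[8.5,3.4,0,0,0,0,0],[8.5,3.8,0,0,0,0,0],[8.5,3.8,0,0,0,0,0]])

```text
clock: 5.05
position: [0.542, -0.1388, 0.0106]
tool_rot: [3.141, 0.001, 0.147]
force: [-2.0, 0.2, 7.5]
grip_width: 0.085
finger_force: 3.3
```

Run:
```python
from h import *
J=(.5655,-.116,.147)
f=wrist();g=bot.grab_frame("scene")
o=bot.observe();print(o["force"],tojig(J,o["position"][None]),o["position"])
p=proj(g,jig(J,[30,-20,30]))[0].astype(int)
c=g["frame"][p[1]-75:p[1]+75,p[0]-80:p[0]+80]
cv2.imwrite("pics/w3.png",np.vstack([cv2.resize(f["frame"][:300],(600,281)),cv2.resize(c[20:120],(600,315),interpolation=cv2.INTER_CUBIC)]))
```

```text
[-1.4279819  -0.29735547  7.37341944] [[-26.50894789 -19.07412482]] [ 0.54207076 -0.13875121  0.01064209]
```

View pics/w3.png

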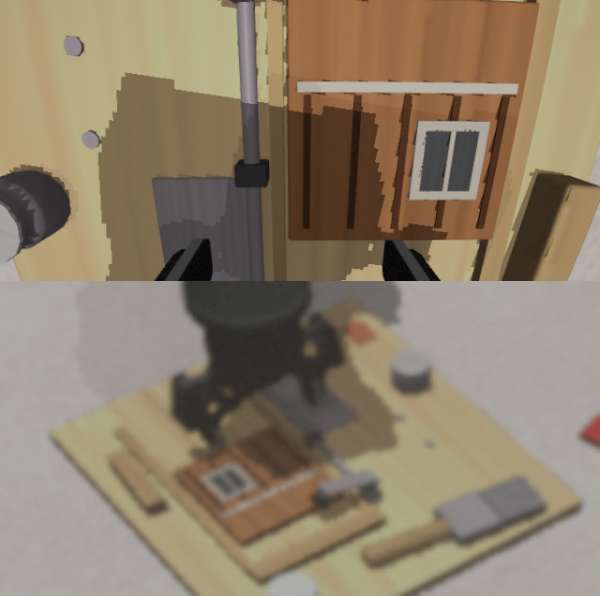

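The panel is sliding straight and its far edge is going under the raised foot. I'll keep pushing, slowing near the stop.

Emit:
servo_tool(plan=[[8.5,0.4,0,0,0,0,0],[8.5,0.8,0,0,0,0,0],[8.5,1.2,0,0,0,0,0],[8.5,1.5,0,0,0,0,0],[8.5,1.8,0,0,0,0,0],[8.5,2.0,0,0,0,0,0],[8.5,2.2,0,0,0,0,0],[8.5,2.2,0,0,0,0,0]])

```text
clock: 5.95
position: [0.5634, -0.1356, 0.0105]
tool_rot: [3.141, 0.001, 0.147]
force: [-3.6, -1.0, 6.6]
grip_width: 0.0851
finger_force: 3.4
```

Emit:
servo_tool(plan=[[8.5,0.1,0,0,0,0,0],[8.5,0.2,0,0,0,0,0],[8.5,0.2,0,0,0,0,0]])

```text
clock: 6.25
position: [0.5652, -0.1354, 0.0105]
tool_rot: [3.141, 0.001, 0.147]
force: [-4.2, -1.7, 6.6]
grip_width: 0.0852
finger_force: 3.5
```

Emit:
servo_tool(plan=[[8.5,0.1,0,0,0,0,0],[8.5,0.2,0,0,0,0,0],[8.5,0.2,0,0,0,0,0]])

```text
clock: 6.55
position: [0.5669, -0.1351, 0.0104]
tool_rot: [3.142, 0.002, 0.146]
force: [-6.4, -1.1, 8.2]
grip_width: 0.0849
finger_force: 5.2
```

Emit:
servo_tool(plan=[[8.5,0.1,0,0,0,0,0],[8.5,0.1,0,0,0,0,0]])

```text
clock: 6.75
position: [0.567, -0.1351, 0.0103]
tool_rot: [-3.141, 0.004, 0.146]
force: [-10.6, -1.1, 12.2]
grip_width: 0.0851
finger_force: 7.1
```

Run:
```python
from h import *
J=(.5655,-.116,.147)
f=wrist();g=bot.grab_frame("scene")
o=bot.observe();print(o["force"],tojig(J,o["position"][None]),o["position"])
p=proj(g,jig(J,[90,-64,30]))[0].astype(int)
c=g["frame"][p[1]-35:p[1]+35,p[0]-60:p[0]+60]
cv2.imwrite("pics/w4.png",np.vstack([cv2.resize(f["frame"][:240],(600,225)),cv2.resize(c,(600,350),interpolation=cv2.INTER_CUBIC)]))
```

```text
[-10.00418143  -0.73016767  10.50926897] [[ -1.32316251 -19.14114004]] [ 0.56699473 -0.13512851  0.01034511]
```

View pics/w4.png

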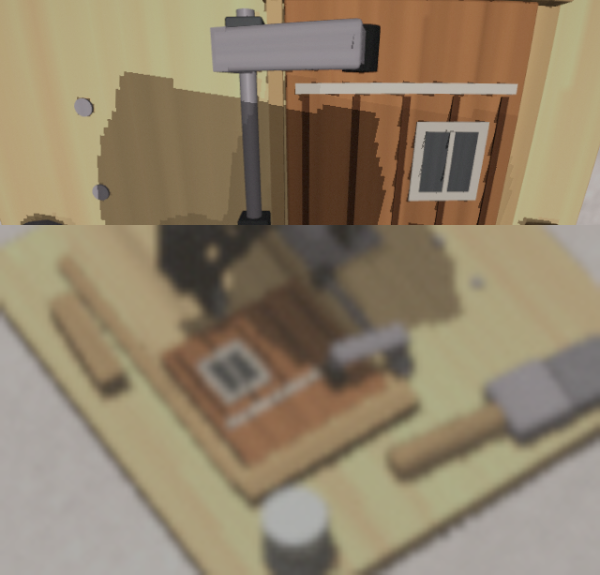

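The panel sits against the stop: motion has stalled, the push force has risen to 10 N, and no gap shows. I'll back off slightly, release the clip gently and lift clear.

Emit:
servo_tool(plan=[[8.5,-0.1,0,0,0,0,0],[8.5,-0.3,0,0,0,0,0],[8.5,-0.4,0,0,0,0,0],[8.5,-0.4,0,-0.2,0,0,0],[8.5,-0.4,0,-0.4,0,0,0],[8.5,-0.4,0,-0.6,0,0,0],[8.5,-0.4,0,-0.8,0,0,0],[8.5,-0.4,0,-1.0,0,0,0],[8.5,-0.4,0,-1.3,0,0,0],[8.5,-0.4,0,-1.6,0,0,0]])

```text
clock: 7.85
position: [0.5648, -0.1352, 0.0268]
tool_rot: [-3.142, 0.0, 0.147]
force: [-0.7, 0.9, 0.3]
grip_width: 0.085
finger_force: 0.0
```

Emit:
servo_tool(plan=[[8.5,0,0,-1,0,0,0],[8.5,0,0,-3,0,0,0],[8.5,0,0,-6,0,0,0],[8.5,-2,0,-10,0,0,0],[8.5,-5,0,-13,0,0,0],[8.5,-8,0,-15,0,0,0],[8.5,-8,0,-15,0,0,0],[8.5,-8,0,-15,0,0,0]])

```text
clock: 8.65
position: [0.486, -0.1471, 0.1778]
tool_rot: [3.141, -0.002, 0.146]
force: [0.7, 0.3, 0.2]
grip_width: 0.0852
finger_force: 0.0
```

Run:
```python
from h import *
J=(.5655,-.116,.147)
f=wrist();g=bot.grab_frame("scene")
o=bot.observe();print(o["force"],o["position"],o["clock"])
p=proj(g,jig(J,[60,-40,30]))[0].astype(int)
c=g["frame"][p[1]-45:p[1]+45,p[0]-80:p[0]+80]
cv2.imwrite("pics/w5.png",np.vstack([cv2.resize(rect(f,J,30,s=1.5)[:260],(480,260)),cv2.resize(c,(480,270),interpolation=cv2.INTER_CUBIC)]))
```

```text
[ 0.3574124  -0.59182917  0.09349021] [ 0.48623542 -0.14663673  0.17651116] 8.75
```

View pics/w5.png

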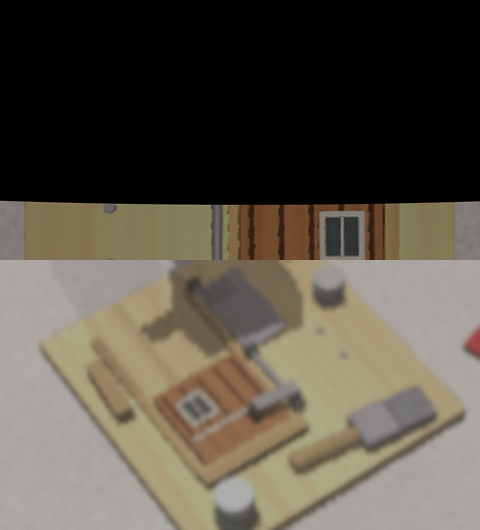

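The scene view shows the foot resting on the panel, the panel up against the stop, and the other things where they were. I'm handing the job in.

```bash
python3 -c "
from workcell import bot
print(bot.job_done())"
```

```text
the job is handed in; nothing more can be done
None
```

The panel is up against the end stop with the clip's foot holding it, the gripper is clear, and the job was handed in at about 9 s of robot time; no verdict came back.

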